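# Dock the torch and bring the magnifier over the soldered piece

### The arm

A 6-joint arm with a two-finger parallel gripper is mounted at the origin on the work surface. World frame = base frame: x ahead of the robot, y to its left, z up, the work surface at z = 0. Lengths are in m, angles in rad, forces in N, time in s.
With the tool pointing down it reaches from about 0.35 to 0.725 m from the base axis. Payload 4.3 kg.
Tool frame: the origin (TCP) lies on the centre line of the jaws, within the pads' length; the fingertips stand 8 mm ahead of it and the grasp point (between the pads) lies 11 mm behind it; z points along the fingers, y is the line along which they close (so a half turn about z gives the same grasp; the last joint's range is limited). The gripper opens to 85 mm and grips with 20 to 120 N. Pads are 22 mm wide; open, the fingers measure 114 mm over their backs; the gripper's body (76 mm by 85 mm) begins 54 mm behind the grasp point. The pads swing forward as they close: fully open they stand 13 mm farther back than shut.
Start: joints at [1.016, 0.377, 0.081, 1.274, 0, 1.46], TCP at [0.247, 0.519, 0.239] pointing down, gripper open.
Joint ranges: [-2.72, 2.72], [-0.84, 1.66], [-1.02, 1.22], [-1.77, 2.12], [-1.37, 1.28], [-3.14, 3.14]. Speed limits (rad/s): [2.57, 2.57, 3.14, 3.14, 3.14, 3.14].

### API

Orientations are given as a unit quaternion [w, x, y, z].
In Python, from station import manip, kinematics, status, imaging gives the robot as it stands. Calls block until the motion is done:
- manip.move_to(position, orientation): joint-space move of the TCP to a pose.
- manip.move_linear(position, orientation=None, vel=0.15, max_force=None): straight line of the TCP; orientation=None keeps the orientation; vel is the mean speed in m/s. With max_force (N) it stops when the force on the tool has changed by that much, and returns True; else False.
- manip.movej(angles): joint-space move.
- manip.command_gripper(opening): finger opening in m; the grip force is fixed at half the most; returns when the fingers have stopped.
- manip.pause(seconds).
- kinematics.ik(position, orientation): joint angles nearest the present ones, or None.
- status.observe(): the state.
- imaging.grab_frame(name): name is "scene" or "top" or "wrist"; returns (picture, depth): 420x560x3 uint8, red, green, blue; 420x560 float32, m along the optical axis (not along the pixel's ray), 0 where there is no reading.
- imaging.calibration(name): a dict with "intrinsics" (3x3 intrinsics, pixels), "rvec" (rotation vector, rad) and "tvec" (3), from world to camera coordinates, as OpenCV has them. Camera axes: x right, y down, z forward; pixel columns grow to the right and rows downward; lengths in m; the calibration is good to about 2 mm. A picture is of the moment at which its call begins: read the wrist's pose just before it. calibration takes no time and is no camera call; for the wrist camera it gives the pose at the moment of the call.
A pose or a line that the arm cannot do raises manip.Unreachable and nothing moves.
- manip.job_done(): hands the job in; it is judged then, once.
Trained networks look in the newest picture that a camera, given by its name, has taken for a name from the list of things; names that differ only in an ending like _2 or _b are one class to them, and where a whole thing is asked for, a point or a joint stands for the part that bears it (a point fixed in the world has none). Each returns a list of dicts, best first, with "confidence" (0 to 1); they miss things now and then, are a little off and sometimes report something else, mostly with a low value. They report only what shows in the picture. A call takes as long as a camera call.
- imaging.find_in(camera, query): "box" ([centre column, centre row, width, height] in pixels, round what is visible of it).
- imaging.silhouettes(camera, query): "mask" (420x560 bool, what is visible of it) and "box" ([centre column, centre row, width, height] in pixels, round what is visible of it).
- imaging.landmark_of(camera, query): "xy" ([column, row] in pixels: a listed point, or the origin of a listed thing).
The state is a dict: "t": time; "q": joint angles; "dq": joint speeds; "effort": joint torques, N m; "tool_pos": TCP position; "ee_rot": TCP orientation; "force": force on the tool from outside, world axes, zero at the start; "torque": the same for the moment, N m; "opening": finger opening in m; "grasp_force": force on a finger pad.
Only numpy, scipy, OpenCV 4.12 (cv2) and the standard library are available. Lean on these libraries where they do the work, as an engineer would, in place of code of your own. Each camera call takes 0.05 s, during which the arm holds its last target. There are 200 camera calls.

### The job

The soldering is finished and the joint has to be inspected. First take the blue hand torch off the soldering board and slide it, standing upright, into its slotted bench dock until it is fully home with its foot under the plate; then swing the magnifier lamp round over the board so that the lens is centred above the brass workpiece, and let go. Leave the workpiece and everything else on the bench where it is.

Things in the scene. Friction and masses are not known exactly. Their poses are not given: they have to be found in the camera images.
- torch: Blue butane hand torch standing upright on the soldering board, about 260 g. Origin: centre of the underside of its foot; z up along the barrel. Black round foot (the flange) 68 mm across, 8 mm thick; plain blue barrel 34 mm across from 8 to 121 mm height; narrower head up to 145 mm. It may be docked with the nozzle pointing any way.
- torch_grip (a point): Point on the barrel axis, 108 mm above the underside of the foot: where to take the torch from above (barrel 34 mm across), the fingers closing along the torch's y, on either side of the nozzle.
- torch_nozzle (a point): End of the torch's brass and steel nozzle: it points level along the torch's +x, 17 mm thick, 138 mm above the foot's underside, its end 60 mm from the barrel axis. On the other side a red igniter stud 14 mm thick reaches 19 mm to -x.
- torch_dock: Torch dock screwed to the bench: aluminium plate 5 mm thick, its underside 14 mm above the bench, 120 mm long (x), 121 mm wide (y), on grey walls along both sides and the back. Origin: on the bench under the plate; x along the slot, which opens towards -x. Slot 42 mm wide, from x = -62 to a straight end at +20 mm.
- dock_home (a point): Point on the bench (z = 0) on the slot's centre line, where the torch's origin is when its barrel touches the end of the slot: 3 mm to +x of the dock's origin. Only the barrel passes through the slot: the foot goes under the plate, on the bench itself, between the walls (89 mm apart).
- dock_mouth (a point): Point on the bench on the slot's centre line between the rounded tips of the plate, 65 mm from dock_home. With its axis 40 mm or more farther out, the torch's foot is clear of the plate and can be let down to the bench.
- lamp_arm (a joint): Swing of the magnifier arm about its upright hinge on a steel post at the back left, rad; grows anticlockwise seen from above; range -1.5 to 0.5. At the start swung aside to the left (+y), -1.2 to -1.05; over the workpiece it is near 0 (within about 0.15, differs each time). Friction hinge, 0.45 N m: it stays where it is left. The arm has no other joint and its height is fixed.
- lens_centre (a point): Centre of the magnifier's round glass lens, 158 mm above the bench. Its own +x axis points level along the flat white arm to the hinge axis, 300 mm away. The white ring is 140 mm across, underside 145 mm and top 170 mm above the bench, so it cannot pass over the torch while that stands on the board.
- lamp_grip (a point): Middle of the free part of the magnifier's black grip bar: a level round bar 16 mm thick that sticks straight out of the ring, in line with the arm, away from the hinge; free from 382 to 440 mm from the hinge, this point at 410 mm, 158 mm above the bench. It can be pinched or pushed from above; it turns with the arm.
- workpiece: Brass plate with ribbed copper top, 60 x 46 x 13 mm, lying loose on the white firebrick of the soldering board. Origin: centre of its underside, 37 mm above the bench.
- soldering_board: Pale heatproof board 250 x 250 x 12 mm fixed to the bench, origin at bench height under its centre; a shield 14 mm thick and 90 mm high above the bench stands along its +x edge, and a white firebrick 110 (x) x 85 (y) mm, top 37 mm above the bench, is centred at x = +30, y = -38 mm.
- flux_jar: White jar with blue lid, 60 mm across, 60 mm high, loose, behind the board; leave alone.
- charcoal: Black charcoal block 60 x 45 x 24 mm lying on the board's front right part; leave alone.
- pliers: Red-handled pliers, about 155 mm long, 16 mm high, lying left of the board; leave alone.
- chasing_hammer: Small hammer with a wooden handle, about 220 mm long, 26 mm high, lying beyond the dock; leave alone.
- bench_block: Steel bench block 75 x 75 x 20 mm at the front left; leave alone.
- burnisher: Burnisher with dark wooden handle, 170 mm long, 22 mm high, lying to the right of the dock; leave alone.
- file: File with orange handle, 215 mm long, 18 mm high, lying at the left of the bench; leave alone.

How it is judged:
On the way, in this order (a step that is already met when the one before it is completed fails the run):
1. the torch stands fully home in its dock, upright, its foot on the bench under the plate, let go (horizontal distance between torch and dock_home below 0.008 m and height (world z) of torch below 0.004 m and angle between torch's own z axis and vertical below 0.06 rad and contact force between the fingers and torch below 0.3 N), for 0.2 s.
2. the magnifier's lens is over the workpiece (horizontal distance between lens_centre and workpiece below 0.025 m), for 0.2 s.
At the end, for the whole second after the job is handed in: The torch stands upright (within 3.4 degrees) in the dock, its foot on the bench (within 4 mm) under the plate and its axis within 8 mm of dock_home, let go and at rest; the lens centre is within 25 mm, seen from above, of the workpiece's centre, and the arm is still (all of step 1 and horizontal distance between lens_centre and workpiece below 0.025 m and linear speed of torch below 0.02 m/s and velocity of joint lamp_arm between -0.03 and 0.03 rad/s); the robot touches nothing.
It fails at once if the workpiece is shifted by more than 10 mm (distance of workpiece from where it was at the start of the episode above 0.01 m).
It fails at once if the torch is tipped over (angle between torch's own z axis and vertical above 0.6 rad).
It fails at once if a bystander (jar, charcoal, pliers, hammer, block, burnisher or file) is shifted by more than 20 mm (distance of any of flux_jar, charcoal, pliers, chasing_hammer, bench_block, burnisher, file from where it was at the start of the episode above 0.02 m).
It also fails if it takes over 64 s, if anything falls off the work surface, if the arm or the gripper's body presses on something with over 40 N, if the wrist force passes 120 N, or if a joint passes its speed limit or range.

## Working session

There is one attempt and no reset: what is moved stays moved. The work goes in short steps, each a Python script; the robot and the scene stay as the last script left them, time stands still between calls to the robot, and variables do not carry over. Pictures are saved under pics/ and viewed, at most 10 in all, crops included, and the job is handed in when it is done.

```bash
mkdir -p pics
cat > h.py <<'E'
import numpy as np, cv2
from station import manip, kinematics, status, imaging
def cam(n):
    c=imaging.calibration(n); R=cv2.Rodrigues(np.array(c["rvec"],float))[0]
    return np.array(c["intrinsics"]),R,np.array(c["tvec"],float).ravel()
def at_z(n,uv,z):
    K,R,t=cam(n); d=R.T@np.linalg.solve(K,[uv[0],uv[1],1.]); o=-R.T@t
    return o+d*(z-o[2])/d[2]
def cloud(n,depth):
    K,R,t=cam(n); v,u=np.indices(depth.shape)
    P=np.stack([(u-K[0,2])/K[0,0]*depth,(v-K[1,2])/K[1,1]*depth,depth],-1)
    return (P-t)@R
def proj(n,p):
    K,R,t=cam(n); q=K@(R@np.asarray(p,float)+t); return q[:2]/q[2]
E
python3 - <<'E'
from h import *
np.set_printoptions(precision=4,suppress=True)
for n in("top","scene"):
    im,d=imaging.grab_frame(n); cv2.imwrite(f"pics/{n}0.png",im[:,:,::-1]); P=cloud(n,d)
    K,R,t=cam(n); print(n,"cam at",-R.T@t)
    for q,z in [("torch",.012),("torch_grip",.12),("torch_nozzle",.15),("torch_dock",0),("dock_home",0),("dock_mouth",0),("lens_centre",.158),("lamp_grip",.158),("workpiece",.037),("soldering_board",0)]:
        for r in imaging.landmark_of(n,q)[:2]: print(q,round(r["confidence"],2),np.round(r["xy"]),at_z(n,r["xy"],z))
s=status.observe();print(s["t"],s["tool_pos"],s["ee_rot"],s["opening"])
E
```

```text
top cam at [ 0.3444 -0.0214  1.191 ]
torch 0.66 [243. 235.] [0.4848 0.0654 0.012 ]
torch_grip 0.96 [243. 233.] [0.4776 0.0578 0.12  ]
torch_nozzle 0.59 [245. 202.] [0.5471 0.051  0.15  ]
torch_nozzle 0.46 [153. 228.] [0.4898 0.2684 0.15  ]
torch_dock 0.71 [392. 209.] [ 0.5456 -0.3427  0.    ]
dock_home 0.59 [391. 208.] [ 0.5495 -0.34    0.    ]
dock_mouth 0.71 [381. 232.] [ 0.4842 -0.3082  0.    ]
lens_centre 0.87 [154. 232.] [0.4811 0.2655 0.158 ]
lens_centre 0.24 [382. 232.] [ 0.4651 -0.2727  0.158 ]
lamp_grip 0.9 [136. 280.] [0.3701 0.3046 0.158 ]
workpiece 0.72 [286. 203.] [ 0.5639 -0.0512  0.037 ]
soldering_board 0.89 [272. 220.] [ 0.5251 -0.0123  0.    ]
scene cam at [ 1.2825 -0.8601  1.027 ]
torch 0.57 [291. 214.] [0.4881 0.0649 0.012 ]
torch_grip 0.73 [291. 187.] [0.4845 0.0663 0.12  ]
torch_nozzle 0.66 [303. 188.] [0.5411 0.0576 0.15  ]
torch_dock 0.92 [212. 296.] [ 0.5483 -0.3374  0.    ]
dock_home 0.78 [210. 296.] [ 0.5431 -0.3401  0.    ]
dock_home 0.74 [168. 323.] [ 0.5297 -0.473   0.    ]
dock_mouth 0.64 [203. 281.] [ 0.4879 -0.3165  0.    ]
dock_mouth 0.62 [291. 178.] [0.343  0.2308 0.    ]
lamp_grip 0.69 [308. 135.] [0.3623 0.2989 0.158 ]
lamp_grip 0.3 [166. 324.] [ 0.6455 -0.5372  0.158 ]
workpiece 0.77 [284. 234.] [ 0.5553 -0.0458  0.037 ]
soldering_board 0.95 [282. 236.] [ 0.5302 -0.0248  0.    ]
soldering_board 0.4 [380. 180.] [0.5945 0.4375 0.    ]
1.1 [0.2474 0.5191 0.2393] [0.     0.2206 0.9754 0.0001] 0.08523775421057328
```

Run:
```python
import cv2
a=cv2.imread("pics/top0.png")[140:320,100:480]; cv2.imwrite("pics/t1.png",cv2.resize(a,None,fx=2.1,fy=2.1,interpolation=2))
```

```text
(no output)
```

View pics/t1.png

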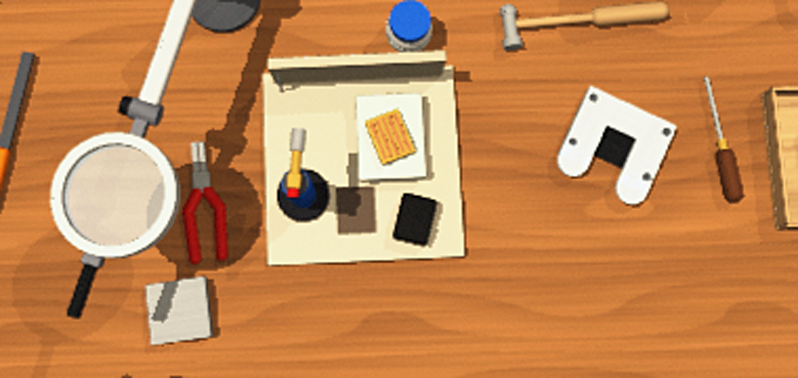

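View pics/scene0.png

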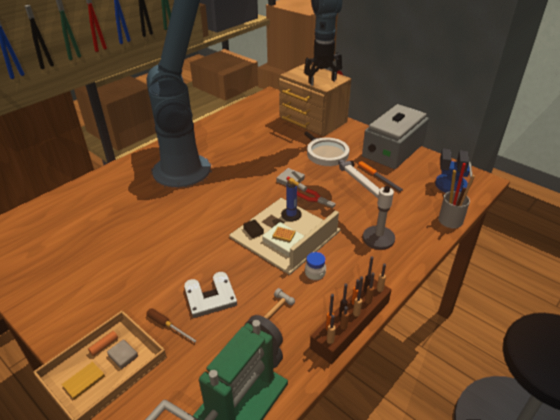

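The top view shows the torch foot at about crop (302,195), with the nozzle up (+x). The dock is near (620,145) and its slot opens down and left, towards the robot. The lens is at (113,195), and the workpiece is on the brick at (390,137). The scene view agrees. Next I'll refine these with the wrist camera on the way.

```bash
cat >> h.py <<'E'
def quat(psi):  # tool down, tool y at world angle 90deg+psi, tool x at 180deg+psi
    a=np.pi/2+psi/2; return [0,np.cos(a),np.sin(a),0]
np.set_printoptions(precision=4,suppress=True)
def look(n,qs,tag):
    im,d=imaging.grab_frame(n); cv2.imwrite(f"pics/{tag}.png",im[:,:,::-1]); np.save(f"pics/{tag}.npy",cloud(n,d))
    for q,z in qs:
        for r in imaging.landmark_of(n,q)[:2]: print(tag,q,round(r["confidence"],2),np.round(r["xy"]),at_z(n,r["xy"],z))
E
python3 - <<'E'
from h import *
s=status.observe();p=s["tool_pos"]
manip.move_to([0.40,0.25,0.36],quat(0.))
look("wrist",[("lens_centre",.158),("lamp_grip",.158)],"w_lamp")
manip.move_to([0.46,0.03,0.36],quat(-0.13))
look("wrist",[("torch",.012),("torch_grip",.12),("torch_nozzle",.15),("workpiece",.037)],"w_torch")
print(-cam("wrist")[1].T@cam("wrist")[2])
manip.move_to([0.46,-0.30,0.36],quat(-0.43))
look("wrist",[("dock_home",0),("dock_mouth",0),("torch_dock",0)],"w_dock")
s=status.observe();print(s["t"],s["q"])
a=np.hstack([cv2.resize(cv2.imread(f"pics/w_{k}.png"),(400,300)) for k in("lamp","torch")])
b=cv2.resize(cv2.imread("pics/w_dock.png"),(400,300)); cv2.imwrite("pics/m1.png",np.vstack([a,np.hstack([b,b*0])]))
E
```

```text
w_lamp lens_centre 0.84 [300. 262.] [0.4803 0.2661 0.158 ]
w_lamp lamp_grip 0.91 [337. 153.] [0.3736 0.2983 0.158 ]
w_torch torch 0.76 [311. 176.] [0.4887 0.063  0.012 ]
w_torch torch 0.25 [426.  45.] [0.3476 0.217  0.012 ]
w_torch torch_grip 0.59 [318. 193.] [0.485  0.0636 0.12  ]
w_torch torch_grip 0.34 [ 34. 246.] [ 0.5047 -0.2469  0.12  ]
w_torch torch_nozzle 0.85 [324. 262.] [0.5488 0.0604 0.15  ]
w_torch workpiece 0.88 [234. 246.] [ 0.5628 -0.0489  0.037 ]
w_torch workpiece 0.55 [260. 214.] [ 0.5238 -0.0085  0.037 ]
[0.3886 0.0399 0.4963]
w_dock dock_home 0.98 [282. 223.] [ 0.5444 -0.3398  0.    ]
w_dock torch_dock 0.7 [281. 220.] [ 0.5404 -0.3393  0.    ]
5.1167 [-0.6913  0.3296  0.3234  1.5642  0.0002 -0.2633]
```

View pics/m1.png

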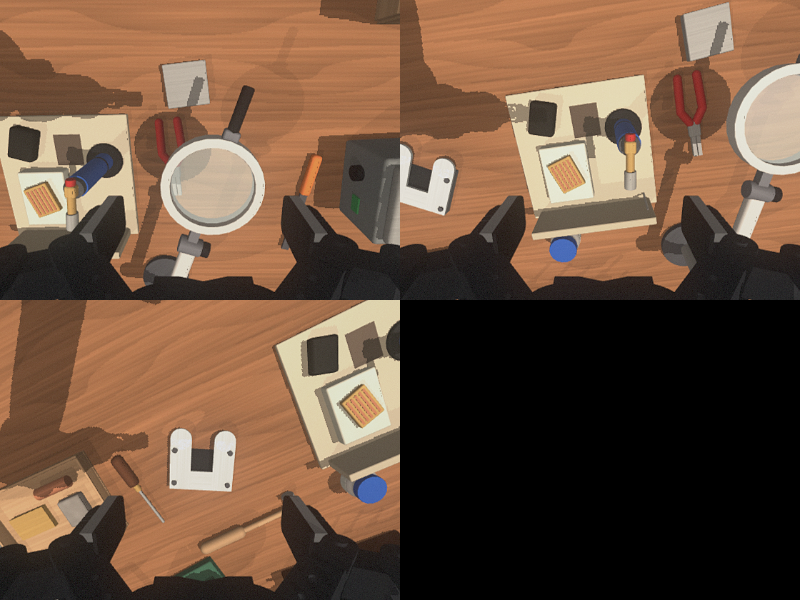

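The wrist views confirm all of it: lamp ring at (212,187), torch at (625,135), and dock at (203,460) with its slot towards the robot. Now the dock pose, barrel axis, ring centre and workpiece from the depth data.

Run:
```python
from h import *
def near(P,c,r,z0,z1):
    m=(np.hypot(P[...,0]-c[0],P[...,1]-c[1])<r)&(P[...,2]>z0)&(P[...,2]<z1); return m
def rect(p): 
    r=cv2.minAreaRect((p[:,:2]*1000).astype(np.float32)); return r
P=np.load("pics/w_dock.npy"); m=near(P,(.545,-.34),.11,.014,.026)
p=P[m];print("dock",rect(p),len(p),np.median(p[:,2]))
# two-sided slot: rotate into dock frame and look at the slot sides
c,(w,h),a=rect(p)
for ang in (a,a-90,a+90):
    pass
ps=np.deg2rad(a); 
while ps>0.3: ps-=np.pi/2
while ps<-1.2: ps+=np.pi/2
ex=np.array([np.cos(ps),np.sin(ps)]);ey=np.array([-ex[1],ex[0]])
q=(p[:,:2]-np.array(c)/1000); u=q@ex;v=q@ey
print("psi",ps,"u",u.min(),u.max(),"v",v.min(),v.max())
s=v[(u>-.05)&(u<.01)]; hh,e=np.histogram(s,bins=40);print(hh);print(e[[0,-1]])
s=s[np.abs(s)<.035];print("slot sides",s[s<0].max(),s[s>0].min()); mid=(np.abs(v)<.012);print("slot end u",u[mid].min())
for o in(-.06+.003,):pass
print("home by rect:",np.array(c)/1000+ex*.003)
from scipy.optimize import least_squares
def circ(p):
    f=lambda x:np.hypot(p[:,0]-x[0],p[:,1]-x[1])-x[2]
    r=least_squares(f,[*p[:,:2].mean(0),.05],loss="soft_l1",f_scale=.002);return r.x
for t in("w_torch","w_lamp"):
    P=np.load(f"pics/{t}.npy");p=P[near(P,(.486,.063),.03,.03,.115)];
    f=least_squares(lambda x:np.hypot(p[:,0]-x[0],p[:,1]-x[1])-.017,[.486,.063],loss="soft_l1",f_scale=.002);print("barrel",t,f.x,len(p))
P=np.load("pics/w_torch.npy");p=P[near(P,(.53,.06),.05,.138,.17)];print("nozzle pca",rect(p),len(p),p[:,2].max())
P=np.load("pics/w_torch.npy");p=P[near(P,(.5628,-.0489),.045,.043,.058)];print("work",rect(p),len(p))
P=np.load("pics/w_dock.npy");p=P[near(P,(.5628,-.0489),.045,.043,.058)];print("work2",rect(p),len(p))
P=np.load("pics/w_lamp.npy");p=P[near(P,(.48,.266),.08,.163,.176)];print("ring",rect(p),len(p),np.median(p[:,2]))
e=cv2.minEnclosingCircle((p[:,:2]*1000).astype(np.float32));print(e)
p=P[near(P,(.3736,.3),.04,.155,.175)];print("bar",rect(p),p.mean(0),len(p))
```

```text
dock ((540.6802368164062, -337.14678955078125), (121.07234191894531, 120.41139221191406), 62.2805290222168) 5616 0.02052345837603705
psi -0.48379603547332883 u -0.0602056712767738 0.060205695784204837 v -0.060536194537453084 0.06053618212201786
[ 96  99  96  91 103 107  95  94 102 101  93  98  98   9   0   0   0   0
   0   0   0   0   0   0   0   0  17  97  95  98  99  98  97  95  98 103
  98  97  95  89]
[-0.0605  0.0605]
slot sides -0.02100344295068932 0.02090360529933805
slot end u 0.02097468025834623
home by rect: [ 0.5433 -0.3385]
barrel w_torch [0.4893 0.0644] 406
barrel w_lamp [0.4891 0.0641] 990
nozzle pca ((514.6954345703125, 60.73051071166992), (29.35542869567871, 68.36176300048828), 82.70567321777344) 1263 0.16128279624390032
work ((556.13134765625, -47.85448455810547), (59.65342712402344, 46.694671630859375), 20.218883514404297) 1601
work2 ((556.7924194335938, -48.39216995239258), (60.9021110534668, 46.47774887084961), 19.909448623657227) 2059
ring ((477.0522766113281, 263.0252685546875), (138.88209533691406, 138.88446044921875), 25.771217346191406) 6319 0.17103303133564848
((479.86651611328125, 265.7648010253906), 79.89141082763672)
bar ((378.07989501953125, 297.4256591796875), (22.06642723083496, 69.5421371459961), 69.03470611572266) [0.3783 0.2951 0.1657] 1482
```

Run:
```python
from h import *
ps=-.1255; T=np.array([.489,.0642])
manip.move_to([*T,.24],quat(ps))
print(manip.move_linear([*T,.109],vel=.12,max_force=12))
manip.command_gripper(0.02)
s=status.observe();print(s["t"],s["tool_pos"],s["opening"],s["grasp_force"],s["force"])
manip.move_linear([*T,.20],vel=.15)
H=np.array([.5433,-.3385]);pd=-.4838;ex=np.array([np.cos(pd),np.sin(pd)])
A=H-ex*.118
mid=[.44,-.12,.20]
manip.move_linear(mid,quat(-.3),vel=.2)
manip.move_linear([*A,.19],quat(pd),vel=.2)
s=status.observe();print(s["t"],s["tool_pos"],s["opening"],s["grasp_force"],s["force"])
print(manip.move_linear([*A,.0995],vel=.08,max_force=6))
s=status.observe();print(s["t"],s["tool_pos"],s["force"])
look("top",[("torch_grip",.11)],"t_a"); look("scene",[],"s_a")
a=cv2.imread("pics/t_a.png")[150:300,300:480];b=cv2.imread("pics/s_a.png")[200:350,100:280]
cv2.imwrite("pics/m2.png",cv2.resize(np.hstack([a,b]),None,fx=2.2,fy=2.2))
```

```text
False
8.325 [0.4893 0.064  0.1095] 0.03250092678919446 59.48095679283142 [-1.9532 -0.5667  3.9805]
11.15 [ 0.4388 -0.2823  0.1899] 0.03251496034907534 59.751192927360535 [ 0.4241  1.0294 -2.6712]
False
12.4333 [ 0.4393 -0.284   0.1001] [-0.2505  1.0271 -2.2038]
t_a torch_grip 0.67 [388. 244.] [ 0.4401 -0.2959  0.11  ]
```

View pics/m2.png

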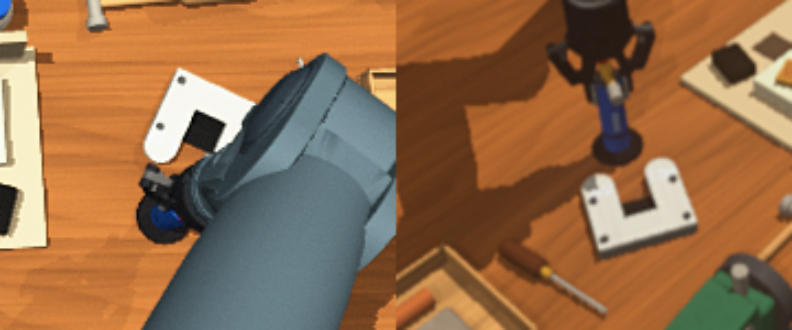

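The torch is held upright in front of the slot, with its foot just above the bench at right-hand (617,150). Sliding it in now.

Run:
```python
from h import *
H=np.array([.5433,-.3385]);pd=-.4838;ex=np.array([np.cos(pd),np.sin(pd)]);ey=np.array([-ex[1],ex[0]])
def rep(l):
    s=status.observe();d=np.array(s["tool_pos"][:2])-H;print(l,round(s["t"],2),"along",d@ex,"across",d@ey,"z",s["tool_pos"][2],s["force"],s["grasp_force"])
rep(0)
print(manip.move_linear([*(H-ex*.012),.0995],vel=.06,max_force=8));rep(1)
print(manip.move_linear([*(H+ex*.006),.0995],vel=.02,max_force=6));rep(2)
```

```text
0 12.58 along -0.11748960997788697 across -0.00010401127826859166 z 0.10006792436052381 [-0.5993 -0.6074 -2.2951] 59.75126087665558
False
1 14.5 along -0.01234398008120257 across 3.327713974726932e-05 z 0.09951518844813403 [ 0.7064  0.5594 -3.5283] 59.75112497806549
True
2 15.35 along 0.0022606884648750858 across 0.0002324219750866255 z 0.09768516945784775 [-0.4178  0.3926  1.5302] 60.16857326030731
```

Run:
```python
from h import *
H=np.array([.5433,-.3385]);pd=-.4838;ex=np.array([np.cos(pd),np.sin(pd)]);ey=np.array([-ex[1],ex[0]])
def rep(l):
    s=status.observe();d=np.array(s["tool_pos"][:2])-H;print(l,round(s["t"],2),"along",d@ex,"across",d@ey,"z",s["tool_pos"][2],s["force"],s["grasp_force"])
print(manip.move_linear([*(H+ex*.008),.0985],vel=.02,max_force=10));rep(3)
p=np.array(status.observe()["tool_pos"])
print(manip.move_linear([p[0],p[1],.0965],vel=.02,max_force=4));rep(4)
manip.command_gripper(.085);rep(5)
p=np.array(status.observe()["tool_pos"])
manip.move_linear([p[0],p[1],.30],vel=.2)
manip.move_to([.42,-.25,.36],quat(pd))
look("wrist",[("torch",0),("torch_grip",.108),("workpiece",.037),("dock_home",0)],"w_d2")
P=np.load("pics/w_d2.npy")
from scipy.optimize import least_squares
for z0,z1 in((.03,.07),(.07,.115)):
    m=(np.hypot(P[...,0]-H[0],P[...,1]-H[1])<.03)&(P[...,2]>z0)&(P[...,2]<z1);p=P[m]
    f=least_squares(lambda x:np.hypot(p[:,0]-x[0],p[:,1]-x[1])-.017,H,loss="soft_l1",f_scale=.002);d=f.x-H;print("barrel",f.x,len(p),d@ex,d@ey)
rep(6)
```

```text
True
3 15.72 along 0.0035736335647751642 across 0.00016245208989129956 z 0.09801937120945681 [-3.15    1.2423  5.158 ] 60.70350766181946
False
4 15.97 along 0.0037828817719398325 across 0.00014104106024801733 z 0.09804232330611554 [-4.3505  3.1571 10.1376] 61.40377879142761
5 16.53 along 0.0036017728078968523 across 0.0001546791483973087 z 0.09634312118383044 [ 0.2026  0.2589 -0.2806] 0.0
w_d2 torch 0.7 [269. 262.] [ 0.5444 -0.3396  0.    ]
w_d2 torch_grip 0.86 [264. 299.] [ 0.5427 -0.3405  0.108 ]
w_d2 torch_grip 0.59 [485. 147.] [ 0.4946 -0.055   0.108 ]
w_d2 workpiece 0.61 [479. 191.] [ 0.5678 -0.0501  0.037 ]
w_d2 workpiece 0.49 [485. 145.] [ 0.5172 -0.025   0.037 ]
barrel [ 0.5448 -0.339 ] 335 0.001578125861456948 0.0002678261641702849
barrel [ 0.545  -0.3391] 484 0.0017562186432168664 0.0002093133962473789
6 18.66 along -0.14946116147127364 across 0.020808925918690522 z 0.3587514334131235 [-0.542   1.0013 -0.9904] 0.0
```

View pics/w_d2.png

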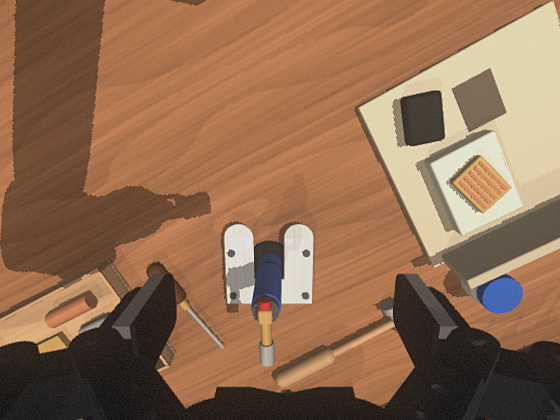

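The torch is home: barrel (262,280) sits at the slot end, upright, 1.7 mm from the estimated home point. Next, the lamp swing, with the fingers loosely round the bar.

Run:
```python
from h import *
G=np.array([.764,.172]);W=np.array([.5565,-.048])
f0=np.pi-np.arctan2(.307,.952); f1=np.arctan2(*(W-G)[::-1])+2*np.pi
pos=lambda f,z:[*(G+.41*np.array([np.cos(f),np.sin(f)])),z]
q=lambda f:quat(f-np.pi)
print(f0,f1,pos(f0,0),pos(f1,0),np.hypot(*(W-G)))
manip.move_to(pos(f0,.27),q(f0))
look("wrist",[("lens_centre",.158),("lamp_grip",.158)],"w_l2")
print(manip.move_linear(pos(f0,.147),vel=.12,max_force=6))
manip.command_gripper(.022)
s=status.observe();print(s["t"],s["tool_pos"],s["opening"],s["grasp_force"],s["force"])
for f in np.linspace(f0,f1,8)[1:]:
    r=manip.move_linear(pos(f,.147),q(f),vel=.10,max_force=20)
    s=status.observe();print(round(s["t"],2),s["tool_pos"],s["force"],r)
    if r: break
look("top",[("lens_centre",.158),("lamp_grip",.158),("workpiece",.037)],"t_l")
```

```text
2.8296426074060435 3.9562222543594614 [np.float64(0.3737878787393542), np.float64(0.2978352113729183), 0] [np.float64(0.4826834628847171), np.float64(-0.12626331645957678), 0] 0.3024173440793368
w_l2 lens_centre 0.9 [286. 345.] [0.4801 0.2644 0.158 ]
w_l2 lamp_grip 0.81 [284. 207.] [0.3732 0.2972 0.158 ]
w_l2 lamp_grip 0.41 [452. 295.] [0.4775 0.3956 0.158 ]
False
22.6167 [0.3738 0.2978 0.147 ] 0.022025801362042713 0.0 [-0.0675 -0.3556  0.4987]
23.43 [0.3587 0.2338 0.147 ] [-0.2869  0.0963  0.1077] False
24.23 [0.354  0.1682 0.147 ] [0.3783 0.1885 0.0219] False
25.04 [0.3599 0.1026 0.147 ] [ 0.2231 -0.2718  0.0542] False
25.85 [0.3762 0.0388 0.147 ] [-0.367  -0.8173  0.1216] False
26.66 [ 0.4026 -0.0216  0.147 ] [-0.9693 -1.022  -0.4138] False
27.47 [ 0.4382 -0.077   0.147 ] [-0.2487 -0.0835 -0.7456] False
28.27 [ 0.4823 -0.1259  0.147 ] [-0.3138  0.6757  0.3528] False
t_l lens_centre 0.77 [283. 197.] [ 0.5552 -0.0421  0.158 ]
t_l lamp_grip 0.45 [442. 209.] [ 0.5154 -0.4179  0.158 ]
```

Lens at (0.555, -0.042) against the workpiece at (0.5565, -0.048), about 6 mm off. Letting go, retreating and checking.

Run:
```python
from h import *
manip.command_gripper(.045)
p=np.array(status.observe()["tool_pos"])
manip.move_linear([*p[:2],.30],vel=.12)
manip.move_to([.38,-.08,.40],quat(0.))
look("wrist",[("lens_centre",.158),("workpiece",.037),("torch",0)],"w_f")
P=np.load("pics/w_f.npy")
m=(np.hypot(P[...,0]-.556,P[...,1]+.045)<.072+.012)&(P[...,2]>.163)&(P[...,2]<.176)
p=P[m];r=cv2.minAreaRect((p[:,:2]*1000).astype(np.float32));print(r,len(p))
look("top",[("lens_centre",.158),("workpiece",.037),("torch",0)],"t_f")
a=cv2.imread("pics/t_f.png")[140:300,130:480];b=cv2.imread("pics/w_f.png")
cv2.imwrite("pics/m3.png",np.vstack([cv2.resize(a,(560,256)),cv2.resize(b,(420,315),).copy() if 0 else cv2.copyMakeBorder(cv2.resize(b,(420,315)),0,0,0,140,0)]))
s=status.observe();print(s["t"],s["grasp_force"],s["force"])
```

```text
w_f lens_centre 0.66 [116. 255.] [ 0.4699 -0.2634  0.158 ]
w_f workpiece 0.75 [309. 284.] [ 0.5685 -0.0432  0.037 ]
w_f torch 0.59 [116. 260.] [ 0.5459 -0.3408  0.    ]
w_f torch 0.31 [238. 259.] [ 0.5451 -0.1514  0.    ]
((556.615478515625, -63.3272705078125), (140.74691772460938, 109.54341125488281), 11.885956764221191) 3234
t_f lens_centre 0.65 [284. 196.] [ 0.5586 -0.0427  0.158 ]
31.4583 0.0 [ 1.1177 -0.2538  0.2106]
```

View pics/m3.png

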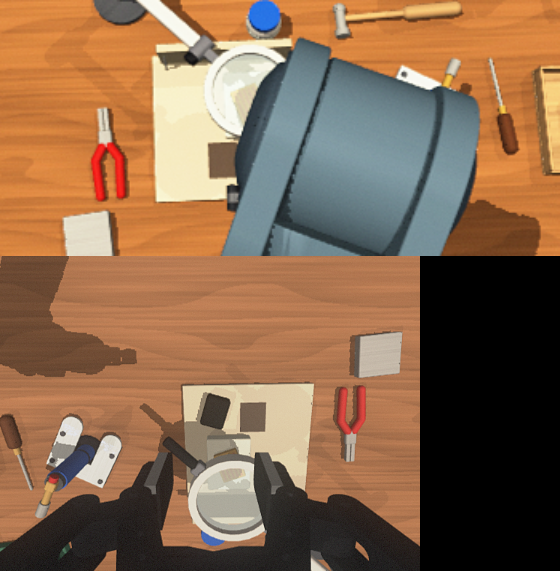

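The torch is still docked at lower (85,450). The ring is at lower (233,498), but the arm hides part of it, so I'll move aside and take an unobstructed fix.

Run:
```python
from h import *
manip.move_to([.36,.30,.36],quat(0.))
look("top",[("lens_centre",.158),("workpiece",.037),("torch",0)],"t_g")
P=np.load("pics/t_g.npy")
m=(np.hypot(P[...,0]-.556,P[...,1]+.045)<.09)&(P[...,2]>.155)&(P[...,2]<.18)
p=P[m];print(len(p),p[:,:2].min(0),p[:,:2].max(0))
from scipy.optimize import least_squares
f=least_squares(lambda x:np.hypot(p[:,0]-x[0],p[:,1]-x[1])-.063,[.556,-.045],loss="soft_l1",f_scale=.003);print("ring centre",f.x)
a=cv2.imread("pics/t_g.png")[140:300,130:480];cv2.imwrite("pics/m4.png",cv2.resize(a,None,fx=2.2,fy=2.2))
s=status.observe();print(s["t"],s["grasp_force"],s["force"])
```

```text
t_g lens_centre 0.91 [286. 195.] [ 0.5604 -0.0475  0.158 ]
t_g workpiece 0.25 [319. 230.] [ 0.4892 -0.1357  0.037 ]
t_g torch 0.72 [390. 210.] [ 0.5446 -0.3366  0.    ]
2843 [ 0.4859 -0.1177] [0.6291 0.0318]
ring centre [ 0.554  -0.0486]
33.0833 0.0 [-0.1683 -0.2699  0.4105]
```

View pics/m4.png

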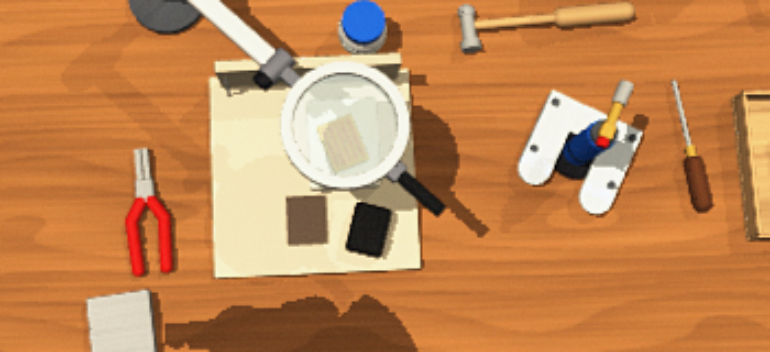

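The ring centre is at (345,125), with the workpiece visible through it at (343,143). The offset between them is parallax from the height difference; the centres are within about 5 mm. The torch is docked at (585,145) and the other items on the bench look undisturbed.

```bash
python3 -c "
from h import *
print(manip.job_done())"
```

```text
the job is handed in; nothing more can be done
None
```

I handed the job in at about 33 s: the torch stands fully home in its dock and the lens sits within about 5 mm of the workpiece centre by my last measurement, with nothing else seen to move; no verdict came back.

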